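# Put the weighing kit away: crucibles, check weights and vial back into their holders

## Robot

A 7-joint arm with a two-finger parallel gripper is mounted at the origin on a cart in front of the work surface, level with it; the furniture and walls round the work are solid. World frame = base frame: x ahead of the robot, y to its left, z up, the work surface at z = 0. Lengths are in mm, angles in rad, forces in N, time in s.
With the tool pointing down it reaches from about 400 to 875 mm from the base axis. Payload 19.3 kg.
Tool frame: the origin (TCP) lies midway between the tips of the shut fingers; the grasp point (between the pads) lies 19 mm behind it; z points along the fingers, y is the direction in which the jaws open and shut (so a half turn about z gives the same grasp; the last joint's range is limited). The gripper opens to 85 mm and grips with 20 to 120 N. Pads are 22 mm wide; open, the fingers measure 114 mm over their backs; the gripper's body (76 mm by 85 mm) begins 54 mm behind the grasp point. The pads swing forward as they close: fully open they stand 13 mm farther back than shut.
Start: joints at [-1.274, 0.521, -0.036, 1.599, 0.021, 1.021, -0.113], TCP at [224.162, 583.409, 231.291] pointing down, gripper open.
Joint ranges: [-2.91, 2.91], [-0.3, 2.13], [-1.5, 1.42], [0.17, 2.43], [-1.26, 4.41], [0.16, 1.93], [-2.52, 2.52]. Speed limits (rad/s): [1.89, 1.89, 2.39, 2.39, 3.01, 3.01, 3.01].

## Interface

Orientations are given as a rotation vector (axis times angle).
In Python, from plant import monitor, optics, order, search_frame, spot_point gives the robot as it stands.
- The arm moves only by the tool send_rows, never from a script. Its argument "rows" is a list that holds one entry, the list of rows, each a list of 7 numbers: the finger opening in cm, from 0 to 8.54, then the shift along the tool's x, y, z in cm, then the turn, a rotation vector about the tool's x, y, z in rad. In form: [[[grip, x, y, z, ax, ay, az], ...]]. A call has exactly 5 rows; each row is the pose to reach, as a shift and turn from the pose commanded when the call began, along the tool's axes at that moment; what a row does not reach only later rows make up. A row lasts 1/10 s, in which the tool goes at most 50 mm and 8.59 degrees, less where a joint would pass 70% of its speed; a pose out of reach is approached as far as the arm can. A call with a gripper value outside its range is refused whole. The fingers move at their own pace and stop on an object; "newtons" is the grip in N (left out, the last holds). Time passes only in rows, so rows that repeat a pose let the fingers close, or fill a call up. It gives the time, the measured TCP pose, the force and the opening at its end, in the units of the state.
- monitor.get_obs(): the state, without advancing time (a new reading comes with each control period).
- optics.read_camera(name): name is "scene" or "top"; returns the picture (420x560x3 uint8, blue, green, red); there is no depth.
- optics.get_calibration(name): a dict with "fx", "fy", "cx", "cy" (pixels), "world_to_cam" (4x4, takes a point from world to camera coordinates). Camera axes: x right, y down, z forward; pixel columns grow to the right and rows downward; lengths in mm; the calibration is good to about 2 mm. A picture is of the moment at which its call begins. get_calibration takes no time and is no camera call.
- order.close_job(): hands the job in, once; it reports no verdict.
Trained networks look in the newest picture that a camera, given by its name, has taken for a name from the list of things; names that differ only in an ending like _2 or _b are one class to them, and where a whole thing is asked for, a point or a joint stands for the part that bears it (a point fixed in the world has none). Each returns a list of dicts, best first, with "confidence" (0 to 1); they miss things now and then, are a little off and sometimes report something else, mostly with a low value. They report only what shows in the picture. A call takes as long as a camera call.
- search_frame(camera, name): "uv" ([column, row] in pixels, amid what is visible of it).
- spot_point(camera, name): "uv" ([column, row] in pixels: a listed point, or the origin of a listed thing).
The state is a dict: "clock": time; "joint_positions": joint angles; "joint_velocities": joint speeds; "effort": joint torques, N m; "position": TCP position; "ee_rot": TCP orientation; "force": force on the tool from outside, world axes, zero at the start; "torque": the same for the moment, N m; "grip_width": opening from 0.0 (shut) to 1.0 (fully open).
Only numpy, scipy, OpenCV 4.12 (cv2) and the standard library are available. Lean on these libraries where they do the work, as an engineer would, in place of code of your own. Each camera call takes 0.05 s, during which the arm holds its last target. There are 200 camera calls.

## Task

The weighing is finished: put the kit away. Lift the tall crucible straight out of the wide one and stand each in the hole of its own size in the crucible stand, put the small and the large brass check weight into the wells of their size in the wooden block, and the vial that stands in the front row with them into the empty bore of the vial rack, all upright and standing on the bottom of their places. Tip nothing over, and leave the timer and the dropper bottle where they are.

Things in the scene. Friction and masses are not known exactly. Their poses are not given: they have to be found in the camera images.
- tall_crucible_mid (a point): The tall crucible: plain nickel cup, round, open at the top, 48 mm high, flaring from 24 mm across at the base to 38 mm at the rim (upright rim band, top 6 mm); 2 mm wall. About 50 g. At the start it stands inside the wide crucible, on its 4 mm thick floor with about 2 to 3 mm of play, and its top 18 mm stand out above the wide one's rim: grip it across the outside of this part. The point is on its axis, 24 mm above its underside; z is its axis, up.
- wide_crucible_mid (a point): The wide crucible: plain nickel cup, round, open at the top, 34 mm high, flaring from 34 mm across at the base to 54 mm at the rim (upright rim band, top 6 mm); 2.5 mm wall, 4 mm floor. About 60 g. Stands on the worktop with the tall crucible inside it. The point is on its axis, 17 mm above its underside; z is its axis, up.
- small_weight_mid (a point): The small brass check weight, 100 g: upright cylinder 22 mm across and 23 mm high with a 13 mm wide round knob on top, 38 mm high in all. Stands on the worktop. The point is on its axis, 19 mm above its underside; z up.
- large_weight_mid (a point): The large brass check weight, 200 g: upright cylinder 32 mm across and 32 mm high with a 19 mm wide round knob on top, 52 mm high in all. Stands on the worktop. The point is on its axis, 26 mm above its underside; z up.
- loose_vial_mid (a point): The loose vial: glass, black screw cap, 23 mm across, 56 mm high (cap 21 mm across, the top 13 mm). About 16 g. Stands upright by itself at the front of the worktop, in one row with the weights and the crucibles (another vial far back by the wall is not part of the job). The point is on its axis, 28 mm above its underside; z up.
- crucible_stand: The crucible stand, fixed: aluminium, 72 mm (x) by 138 mm (y), a closed dark base plate and, on short posts, an upper plate with two round holes; top face 18 mm above the worktop. Hole for the wide crucible: 52 mm across, centre at y = +33 mm; hole for the tall crucible: 38 mm across, centre at y = -33 mm (both at x = 0). A crucible stands in its hole on the base plate, 4 mm above the worktop. Origin: centre of the underside; z up.
- weight_block: The weight block, fixed: brown hardwood, 60 mm (x) by 118 mm (y), 18 mm high, with two round wells 8 mm deep (floor 10 mm above the worktop, grey felt), mouths bevelled 3 mm. Well of the small weight: 30 mm across, centre at y = +27 mm; well of the large weight: 42 mm across, centre at y = -25 mm (both at x = 0). Origin: centre of the underside; z up.
- vial_rack: The vial rack, fixed: grey plastic block, 46 mm (x) by 126 mm (y), 24 mm high, with a row of three round bores 31 mm across and 20 mm deep (floor 4 mm above the worktop), mouths bevelled 3 mm. The bores at y = 0 and y = -41 mm hold vials already, which stand 60 mm above the worktop and are fixed; the empty one is at x = 0, y = +41 mm. Origin: centre of the underside; z up.
- bench_timer: Bystander: white bench timer, 66 x 66 x 20 mm, lying loose on the worktop. Origin: centre of its underside.
- dropper: Bystander: brown dropper bottle, 33 mm across, 102 mm high, standing loose at the left of the work. Origin: centre of its underside.

How it is judged:
By the outcome, as a careful person would: the job done as asked, in the order asked, and still so for the second after the job is handed in, with the robot touching nothing.
It also fails if it takes over 131 s, if anything falls off the work surface, if the arm or the gripper's body presses on something with over 40 N, if the wrist force passes 120 N, or if a joint passes its speed limit or range.

## Working session

There is one attempt and no reset: what is moved stays moved. The work goes in short steps, Python scripts to look and compute and a tool call to move; the robot and the scene stay as the last step left them, time stands still between calls to the robot, and variables do not carry over. Pictures are saved under pics/ and viewed, about 12 in all and at most 16, crops included, and the job is handed in when it is done.

Besides the shell and the picture viewer there is one more tool, called after "Request:" as name(argument=value, ...), one argument or row to a line, values as JSON. send_rows: Moves the arm, as the interface text tells. Its arguments: {"type":"object","properties":{"rows":{"type":"array"},"newtons":{"type":"number"}},"required":["rows"]}

```bash
ls; mkdir -p pics; cat > h.py <<'E'
import numpy as np, cv2
from scipy.spatial.transform import Rotation as R
from plant import monitor, optics, order, search_frame, spot_point
def ray(cam,uv):
    c=optics.get_calibration(cam); T=np.array(c["world_to_cam"])
    d=np.array([(uv[0]-c["cx"])/c["fx"],(uv[1]-c["cy"])/c["fy"],1.])
    Rm=T[:3,:3]; o=-Rm.T@T[:3,3]; d=Rm.T@d
    return o,d/np.linalg.norm(d)
def at_z(cam,uv,z):
    o,d=ray(cam,uv); return o+d*(z-o[2])/d[2]
def tri(obs):
    A=np.zeros((3,3));b=np.zeros(3);L=[]
    for cam,uv in obs:
        o,d=ray(cam,uv);P=np.eye(3)-np.outer(d,d);A+=P;b+=P@o;L.append((o,d))
    p=np.linalg.solve(A,b)
    return p,[np.linalg.norm((np.eye(3)-np.outer(d,d))@(p-o)) for o,d in L]
def proj(cam,p):
    c=optics.get_calibration(cam); T=np.array(c["world_to_cam"]); q=T[:3,:3]@np.array(p,float)+T[:3,3]
    return np.array([c["fx"]*q[0]/q[2]+c["cx"],c["fy"]*q[1]/q[2]+c["cy"]])
E
python3 - <<'E'
from h import *
np.set_printoptions(precision=3,suppress=True)
s=monitor.get_obs(); print(s)
for c in("scene","top"):
    cv2.imwrite(f"pics/{c}0.png",optics.read_camera(c)); k=optics.get_calibration(c); print(c,k["fx"],k["cx"],k["cy"]);print(np.array(k["world_to_cam"]))
N=["tall_crucible_mid","wide_crucible_mid","small_weight_mid","large_weight_mid","loose_vial_mid","crucible_stand","weight_block","vial_rack","bench_timer","dropper"]
for n in N:
    o=[]
    for c in("scene","top"):
        r=spot_point(c,n); print(n,c,[(np.round(x["uv"],1).tolist(),round(x["confidence"],2)) for x in r[:3]])
        if r:o.append((c,r[0]["uv"]))
    if len(o)==2: print("   ",*tri(o))
print(monitor.get_obs()["clock"])
E
```

```text
pics
{'clock': 0.0, 'joint_positions': array([-1.274,  0.522, -0.036,  1.6  ,  0.021,  1.021, -0.113]), 'joint_velocities': array([-0.   , -0.   , -0.001, -0.002,  0.001,  0.   , -0.001]), 'effort': array([ -0.   , -92.711,   1.98 , -36.994,   0.018,   0.008,   0.   ]), 'position': array([224.051, 583.114, 230.741]), 'ee_rot': array([-0.573, -3.089,  0.002]), 'force': array([-0.473,  0.434, -0.764]), 'torque': array([-0.011, -0.065, -0.021]), 'grip_width': 1.0016757696947483}
scene 471.8713307180431 274.4510041851587 209.9362600342047
[[   0.897   -0.443   -0.009 -430.325]
 [  -0.279   -0.549   -0.788  254.411]
 [   0.344    0.709   -0.616  970.834]
 [   0.       0.       0.       1.   ]]
top 438.143482749053 275.3921799061864 211.7042282350034
[[   0.005   -1.       0.008  111.933]
 [  -0.997   -0.005   -0.071  530.034]
 [   0.071   -0.008   -0.997 1214.842]
 [   0.       0.       0.       1.   ]]
tall_crucible_mid scene [([294.1, 315.1], 0.89)]
tall_crucible_mid top [([388.9, 245.2], 0.62)]
    [ 432.578 -197.389   37.403] [np.float64(4.783112271585882), np.float64(4.78311227158595
[... 1000 characters left out ...]
9116711595422)]
weight_block scene [([269.8, 186.7], 0.77)]
weight_block top [([218.9, 184.9], 0.58), ([188.7, 246.3], 0.44)]
    [604.466 277.26    1.965] [np.float64(2.4417937965102223), np.float64(2.44179379651008)]
vial_rack scene [([330.2, 226.3], 0.87), ([283.8, 281.9], 0.52), ([246.1, 231.5], 0.22)]
vial_rack top [([303.7, 170.2], 0.9), ([187.4, 244.9], 0.56)]
    [651.672  32.932  15.349] [np.float64(3.5788360583610612), np.float64(3.5788360583611083)]
bench_timer scene [([209.8, 185.8], 0.95)]
bench_timer top []
dropper scene [([236.3, 165.5], 0.75)]
dropper top [([160.2, 201.7], 0.57)]
    [561.68  444.329  -8.355] [np.float64(3.350308468224887), np.float64(3.3503084682248865)]
1.1
```

```bash
python3 - <<'E'
import cv2
for c,(x0,y0,x1,y1) in {"scene":(160,120,430,350),"top":(130,110,450,310)}.items():
    a=cv2.imread(f"pics/{c}0.png")[y0:y1,x0:x1]; k=2.5
    a=cv2.resize(a,None,fx=k,fy=k,interpolation=cv2.INTER_CUBIC)
    for u in range(x0//20*20+20,x1,20): cv2.putText(a,str(u),(int((u-x0)*k),10),0,.35,(0,0,255)); cv2.line(a,(int((u-x0+.5)*k),12),(int((u-x0+.5)*k),18),(0,0,255))
    for v in range(y0//20*20+20,y1,20): cv2.putText(a,str(v),(0,int((v-y0)*k)),0,.35,(0,0,255))
    cv2.imwrite(f"pics/{c}0c.png",a)
E
```

```text
(no output)
```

View pics/scene0c.png

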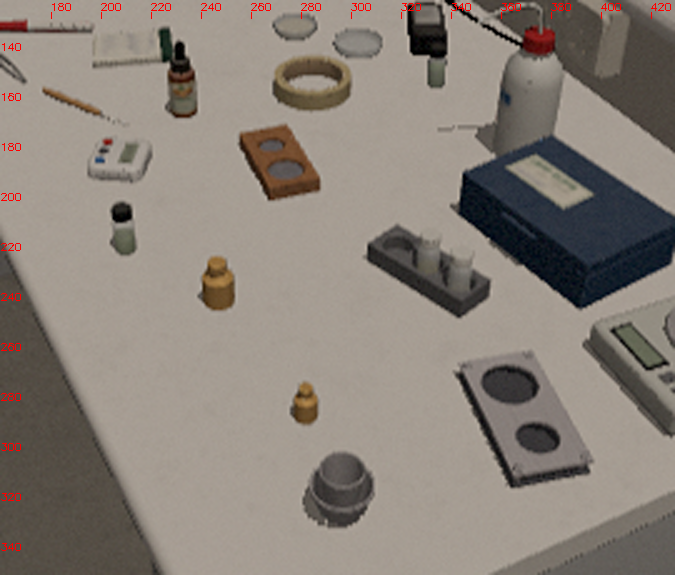

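View pics/top0c.png

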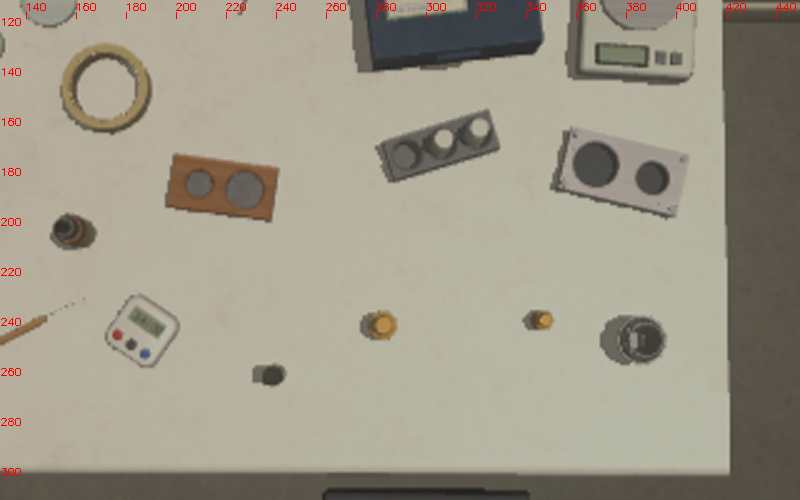

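The scene view shows tall-in-wide crucible at about (296,315), the small weight (282,282), the large weight (247,234) and the vial (209,212). The top view shows the stand holes at (369,176) and (391,181), the block wells at (210,183) and (228,186), and the empty bore at (292,172). Next I'll refine these positions from both views.

```bash
cat > m.py <<'E'
from h import *
from scipy.optimize import least_squares
np.set_printoptions(precision=1,suppress=True)
I={c:cv2.imread(f"pics/{c}0.png") for c in("scene","top")}
K=8
def blob(cam,uv,r,fn):
    x,y=int(uv[0])-r,int(uv[1])-r
    a=cv2.resize(I[cam][y:y+2*r,x:x+2*r],None,fx=K,fy=K,interpolation=cv2.INTER_CUBIC)
    m=fn(a).astype(np.uint8); n,l,s,c=cv2.connectedComponentsWithStats(m)
    i=min(range(1,n),key=lambda i:np.hypot(*(c[i]-r*K)) if s[i,4]>3*K*K else 1e9)
    M=cv2.moments((l==i).astype(np.uint8),True)
    return np.array([M["m10"]/M["m00"],M["m01"]/M["m00"]])/K+[x,y]-.5+.5/K, s[i,4]/K/K
def circ(p,z,r):
    t=np.linspace(0,2*np.pi,40); return [[p[0]+r*np.cos(a),p[1]+r*np.sin(a),z] for a in t]
def sil(cam,p,prof):   # hull-centroid of revolution body
    q=np.array([proj(cam,w) for z,r in prof for w in circ(p,z,r)],np.float32)
    h=cv2.convexHull(q*100); M=cv2.moments(h); return np.array([M["m10"]/M["m00"],M["m01"]/M["m00"]])/100, M["m00"]/1e4
brass=lambda a:(a[...,2].astype(int)-a[...,0]>60)
dark=lambda t:lambda a:a.max(2)<t
E
cat > m1.py <<'E'
from m import *
for n,sd,prof,fn in [("small",{"scene":(282,282),"top":(347,237)},[(0,11),(23,11),(38,6)],brass),
  ("large",{"scene":(247,234),"top":(283,240)},[(0,16),(32,16),(52,9)],brass),
  ("cap",{"scene":(209,205),"top":(240,260)},[(43,10.5),(56,10.5)],dark(60))]:
    ms={c:blob(c,u,14,fn) for c,u in sd.items()}
    for cs in (("scene","top"),("scene",),("top",)):
        f=lambda p:np.concatenate([sil(c,p,prof)[0]-ms[c][0] for c in cs])
        g=at_z("top",sd["top"],prof[0][0])[:2]; s=least_squares(f,g)
        print(n,cs,s.x,"res px",s.fun)
    print("  areas",[(ms[c][0],ms[c][1],sil(c,s.x,prof)[1]) for c in ms])
H={"wideH":((369,175.6),26,18),"tallH":((391,181),19,18),"smallW":((209.6,183),15,18),"largeW":((228,186),21,18),"bore":((292,172),15.5,24)}
for n,(u,r,z) in H.items():
    g=at_z("top",u,z)
    print(n,g,"scene",proj("scene",g), I["top"][int(u[1]),int(u[0])], I["scene"][tuple(proj("scene",g).astype(int)[::-1])])
E
python3 m1.py
```

```text
Traceback (most recent call last):
  File "m1.py", line 8, in <module>
    g=at_z("top",sd["top"],prof[0][0])[:2]; s=least_squares(f,g)
                                              ~~~~~~~~~~~~~^^^^^
  File "m1.py", line 7, in <lambda>
    f=lambda p:np.concatenate([sil(c,p,prof)[0]-ms[c][0] for c in cs])
                               ~~~^^^^^^^^^^
  File "m.py", line 16, in sil
    q=np.array([proj(cam,w) for z,r in prof for w in circ(p,z,r)],np.float32)
                ~~~~^^^^^^^
  File "h.py", line 18, in proj
    c=optics.get_calibration(cam); T=np.array(c["world_to_cam"]); q=T[:3,:3]@np.array(p,float)+T[:3,3]
ValueError: time passes only in moves, steps and waits
```

```bash
python3 - <<'E'
s=open('h.py').read()
s=s.replace('def ray','import functools\n@functools.lru_cache\ndef cal(cam): return optics.get_calibration(cam)\ndef ray',1).replace('c=optics.get_calibration(cam)','c=cal(cam)')
open('h.py','w').write(s)
E
sed -i 's/s=least_squares(f,g)/s=least_squares(f,g,diff_step=.005)/' m1.py; python3 m1.py
```

```text
small ('scene', 'top') [456.9 -87.7] res px [ 0.1  0.8 -0.8 -0.2]
small ('scene',) [457.7 -85.4] res px [0. 0.]
small ('top',) [456.3 -89.9] res px [0. 0.]
  areas [(array([282.4, 282. ]), np.float64(55.125), 144.29286527175904), (array([347.7, 238.1]), np.float64(25.796875), 58.57159448852539)]
large ('scene', 'top') [451.5  94.2] res px [ 0.2  1.3 -1.  -0.3]
large ('scene',) [453.1  99.1] res px [-0. -0.]
large ('top',) [450.7  91.5] res px [-0.  0.]
  areas [(array([247.3, 232.6]), np.float64(143.546875), 244.48234285564422), (array([283.5, 239.8]), np.float64(76.5), 105.7945448802948)]
cap ('scene', 'top') [393.  208.9] res px [ 0.4  1.7 -1.1 -0.1]
cap ('scene',) [394.7 216.3] res px [ 0. -0.]
cap ('top',) [392.7 205.9] res px [-0.  0.]
  areas [(array([208.2, 204.8]), np.float64(48.390625), 64.16251852684022), (array([241.6, 260.9]), np.float64(0.8125), 49.85497594776154)]
wideH [ 633.6 -150.7   18. ] scene [364.5 274.4] [71 75 76] [55 55 57]
tallH [ 618.5 -213.    18. ] scene [375.3 295.2] [71 74 75] [57 54 57]
smallW [609.9 300.7  18. ] scene [268.7 177.5] [89 93 98] [85 85 89]
largeW [601.6 248.7  18. ] scene [274.  187.4] [ 92  96 101] [82 81 87]
bore [641.6  68.2  24. ] scene [318.6 217.3] [ 92  99 101] [48 49 52]
```

```bash
cat > m2.py <<'E'
from m import *
brass=lambda a:(a[...,2].astype(int)-a[...,0]>35)
res={}
def fit(n,sd,prof,fn,cams=("scene","top")):
    ms={}
    for c in sd:
        ff=fn[c] if isinstance(fn,dict) else fn
        ms[c]=blob(c,sd[c],16,ff)
    for cs in (("scene","top"),("scene",),("top",)):
        f=lambda p:np.concatenate([sil(c,p,prof)[0]-ms[c][0] for c in cs])
        s=least_squares(f,at_z("top",sd["top"],prof[0][0])[:2],diff_step=.005)
        res[n,cs]=s.x; print(n,cs,s.x,s.fun)
    print("  areas",[(ms[c][0],round(float(ms[c][1])),round(sil(c,s.x,prof)[1])) for c in ms]); res[n]=prof
fit("small",{"scene":(282,282),"top":(347,237)},[(0,11),(23,11),(38,6)],brass)
fit("large",{"scene":(247,234),"top":(283,240)},[(0,16),(32,16),(52,9)],brass)
fit("cap",{"scene":(209,205),"top":(239,260)},[(43,10.5),(56,10.5)],{"scene":dark(75),"top":dark(75)})
def hole(n,u,v,r,z,t,ts):
    fit(n,{"scene":v,"top":u},[(z,r)],{"scene":dark(ts),"top":dark(t)})
hole("wideH",(369,175.6),(364,274),26,18,120,105)
hole("tallH",(391,181),(375,295),19,18,120,105)
wf=lambda a:a[...,2].astype(int)-a[...,0]<32
fit("smallW",{"scene":(268,178),"top":(209.6,183)},[(18,15)],wf)
fit("largeW",{"scene":(274,187),"top":(228,186)},[(18,21)],wf)
T=[]
for n,p in [(k,v) for k,v in res.items() if isinstance(k,str)]+[("cruc",[(0,17),(28,27),(34,27),(52,19)]),("bore",[(24,15.5)])]:
  for c in("scene","top"):
    xy={"cruc":(437,-195),"bore":(641,68)}.get(n); 
    if xy is None: xy=res[n,("scene","top")]
    u=proj(c,[*xy,p[-1][0]/2]); r=20; x,y=int(u[0])-r,int(u[1])-r; k=5
    a=cv2.resize(I[c][y:y+2*r,x:x+2*r],None,fx=k,fy=k,interpolation=cv2.INTER_CUBIC)
    for z,rr in p:
        q=np.array([proj(c,w) for w in circ(xy,z,rr)]); cv2.polylines(a,[((q-[x,y]+.5)*k).astype(int)],True,(0,255,0))
    cv2.putText(a,f"{n} {x},{y}",(2,10),0,.38,(0,0,255)); T.append(a)
while len(T)%4:T.append(T[0]*0)
T=[cv2.resize(t,(150,150),interpolation=cv2.INTER_AREA) if 0 else t for t in T]
M=np.vstack([np.hstack(T[i:i+4]) for i in range(0,len(T),4)])
cv2.imwrite("pics/m2a.png",M[:600]);cv2.imwrite("pics/m2b.png",M[600:]);print(M.shape)
E
python3 m2.py
```

```text
small ('scene', 'top') [457.5 -85.6] [ 0.4  0.8 -0.9  0. ]
small ('scene',) [458.  -82.9] [-0.  0.]
small ('top',) [457.7 -88.1] [-0.  0.]
  areas [(array([282. , 281.3]), 129, 144), (array([347.1, 237.6]), 48, 58)]
large ('scene', 'top') [450.5  94.5] [ 0.3  0.6 -0.5  0.1]
large ('scene',) [450.8  96.8] [ 0. -0.]
large ('top',) [450.7  93.1] [-0. -0.]
  areas [(array([246.8, 233.4]), 229, 244), (array([283. , 239.8]), 107, 106)]
cap ('scene', 'top') [394.8 215.1] [ 0.2  0.3 -0.2  0.1]
cap ('scene',) [394.8 216.5] [-0. -0.]
cap ('top',) [395.2 214.4] [-0. -0.]
  areas [(array([208.2, 204.8]), 52, 63), (array([238.5, 260. ]), 42, 50)]
wideH ('scene', 'top') [ 634.  -147.1] [ 0.2  0.1 -0.2  0.2]
wideH ('scene',) [ 633.8 -146.7] [-0.  0.]
wideH ('top',) [ 634.5 -147.7] [ 0. -0.]
  areas [(array([363.6, 273.4]), 291, 296), (array([367.9, 175.3]), 269, 260)]
tallH ('scene', 'top') [ 618.7 -211.2] [ 0.2  0.1 -0.2  0.2]
tallH ('scene',) [ 618.5 -210.8] [0. 0.]
tallH ('top',) [ 619.2 -211.8] [ 0. -0.]
  areas [(array([374.8, 294.6]), 183, 183), (array([390.6, 180.8]), 147, 139)]
smallW ('scene', 'top') [609.2 301.5] [ 0.2 -0.3  0.1  0.2]
smallW ('scene',) [608.1 300.3] [0. 0.]
smallW ('top',) [609.8 301.7] [0. 0.]
  areas [(array([268.2, 177.8]), 33, 46), (array([209.3, 183. ]), 87, 88)]
largeW ('scene', 'top') [602.2 250.1] [ 0.2 -0.3  0.1  0.2]
largeW ('scene',) [601.  248.9] [0. 0.]
largeW ('top',) [602.9 250.3] [0. 0.]
  areas [(array([273.8, 187.5]), 80, 98), (array([227.4, 185.6]), 170, 172)]
(1000, 800, 3)
```

View pics/m2a.png

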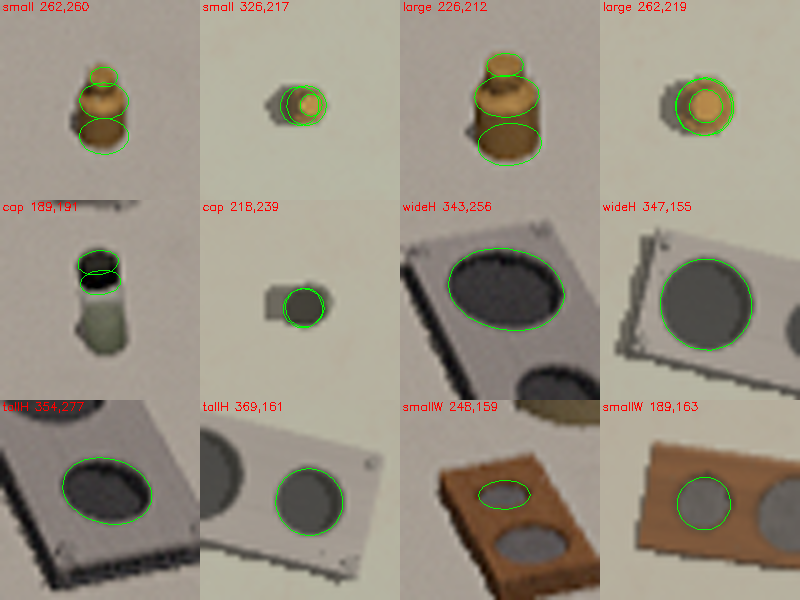

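View pics/m2b.png

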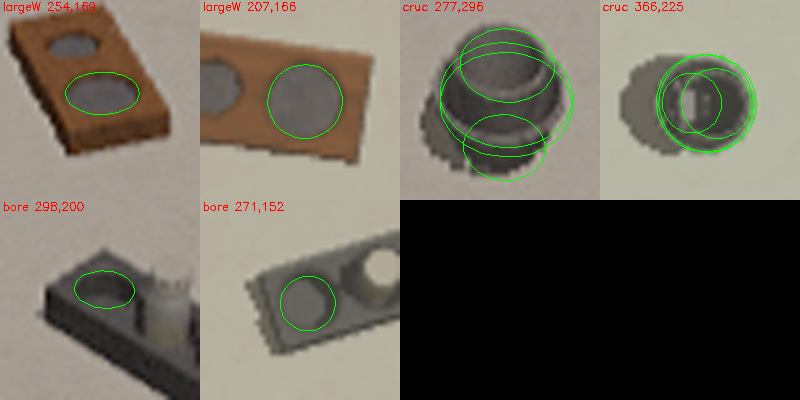

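The overlays match in both views: the hole-centre distances come out at 65.9 mm for the stand (66 given) and 51.9 mm for the block (52 given). The crucibles are near (437,-193.5), and the bore is near (641.5,68.5). I'll use one tool orientation throughout, with the jaws along world x.

Request:
send_rows(
  rows=[
    [[6.5, -3.7, -3.3, 0, 0, 0, 0.15], [6.5, -7.4, -6.6, 0, 0, 0, 0.3], [6.5, -11.1, -9.9, 0, 0, 0, 0.45], [6.5, -14.8, -13.2, 0, 0, 0, 0.6], [6.5, -18.6, -16.4, 0, 0, 0, 0.75]],
  ],
  newtons=30,
)

```text
clock: 1.6
position: [339.5, 361.8, 231.5]
ee_rot: [-1.673, -2.659, -0.001]
force: [1.1, 0.7, -0.3]
grip_width: 0.763
```

Request:
send_rows(
  rows=[
    [[6.5, -4.9, 0.8, 0, 0, 0, 0.12], [6.5, -9.8, 1.6, 0, 0, 0, 0.24], [6.5, -14.7, 2.4, 0, 0, 0, 0.36], [6.5, -19.6, 3.1, 0, 0, 0, 0.448], [6.5, -24.5, 3.8, 0, 0, 0, 0.448]],
  ],
)

```text
clock: 2.1
position: [481.4, 158.5, 231.6]
ee_rot: [2.218, 2.224, 0.001]
force: [0.5, 0.7, -0.4]
grip_width: 0.762
```

Request:
send_rows(
  rows=[
    [[6.5, -4.8, -0.6, 0, 0, 0, 0], [6.5, -9.6, -1.2, 0, 0, 0, 0], [6.5, -14.4, -1.8, 0, 0, 0, 0], [6.5, -19.2, -2.4, 1, 0, 0, 0], [6.5, -24, -3, 2, 0, 0, 0]],
  ],
)

```text
clock: 2.6
position: [451.7, -81.8, 211.5]
ee_rot: [2.214, 2.228, 0.002]
force: [1.9, 0.6, -1.2]
grip_width: 0.762
```

Request:
send_rows(
  rows=[
    [[6, -4, -0.4, 2, 0, 0, 0], [6, -8, -0.8, 4.5, 0, 0, 0], [6, -11.2, -1.4, 7, 0, 0, 0], [6, -11.2, -1.4, 9, 0, 0, 0], [6, -11.2, -1.4, 9, 0, 0, 0]],
  ],
)

```text
clock: 3.1
position: [437.3, -192.6, 119.5]
ee_rot: [-2.215, -2.224, 0.003]
force: [-0.9, 1.2, 1.0]
grip_width: 0.706
```

Request:
send_rows(
  rows=[
    [[6, -0.1, 0, 3, 0, 0, 0], [6, -0.1, 0, 6, 0, 0, 0], [6, -0.1, 0, 8.1, 0, 0, 0], [6, -0.1, 0, 8.1, 0, 0, 0], [6, -0.1, 0, 8.1, 0, 0, 0]],
  ],
)

```text
clock: 3.6
position: [439.2, -192.9, 41.4]
ee_rot: [2.214, 2.228, 0.001]
force: [-0.0, 0.6, 0.0]
grip_width: 0.701
```

```bash
cat > look.py <<'E'
import sys
from h import *
# look.py name x y z radius
n=sys.argv[1]; p=list(map(float,sys.argv[2:5])); r=int(sys.argv[5]); T=[]
for c in("scene","top"):
    a=optics.read_camera(c); cv2.imwrite(f"pics/{n}_{c}.png",a); u=proj(c,p); x,y=max(0,int(u[0])-r),max(0,int(u[1])-r)
    T.append(cv2.resize(a[y:y+2*r,x:x+2*r],(400,400),interpolation=cv2.INTER_CUBIC)); print(c,"origin",x,y,"scale",200/r)
cv2.imwrite(f"pics/{n}.png",np.hstack(T)); s=monitor.get_obs(); print(s["clock"],s["position"],s["grip_width"],s["force"])
E
python3 look.py g1 437 -193.5 45 35
```

```text
scene origin 262 275 scale 5.714285714285714
top origin 352 210 scale 5.714285714285714
3.7 [ 439.58152868 -193.09719663   41.81108328] 0.705564341305389 [-0.10685338 -0.31037751  0.48328809]
```

View pics/g1.png

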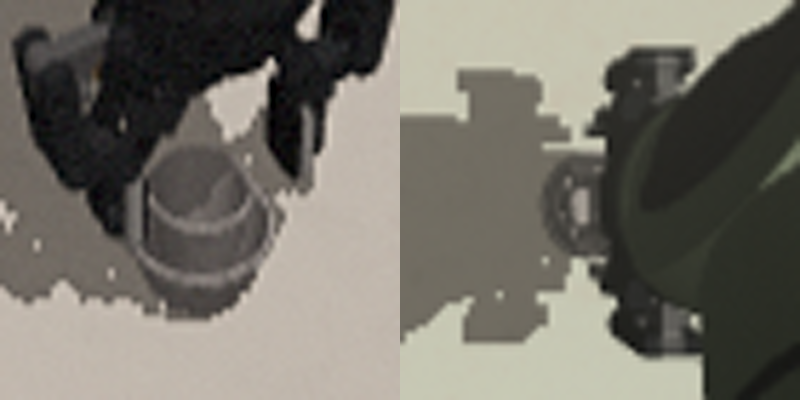

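The scene tile shows the fingers either side of the tall rim, at tile pixels (140,210) and (300,150), above the wide rim. I'll go 2 mm lower and 2 mm toward -x, then close.

Request:
send_rows(
  rows=[
    [[6, 0, -0.2, 0.2, 0, 0, 0], [3.4, 0, -0.2, 0.2, 0, 0, 0], [3.4, 0, -0.2, 0.2, 0, 0, 0], [3.4, 0, -0.2, 0.2, 0, 0, 0], [3.4, 0, -0.2, 0.2, 0, 0, 0]],
  ],
  newtons=30,
)

```text
clock: 4.2
position: [437.0, -193.3, 38.9]
ee_rot: [2.214, 2.228, 0.001]
force: [-1.6, -0.0, 12.7]
grip_width: 0.421
```

Request:
send_rows(
  rows=[
    [[3.4, 0, 0, 0, 0, 0, 0], [3.4, 0, 0, -0.5, 0, 0, 0], [3.4, 0, 0, -1.2, 0, 0, 0], [3.4, 0, 0, -2, 0, 0, 0], [3.4, 0, 0, -3, 0, 0, 0]],
  ],
)

```text
clock: 4.7
position: [436.6, -193.2, 69.1]
ee_rot: [2.215, 2.228, -0.0]
force: [-0.2, 0.1, 0.1]
grip_width: 0.418
```

```bash
python3 look.py g2 437 -193.5 60 40
```

```text
scene origin 257 265 scale 5.0
top origin 348 205 scale 5.0
4.8 [ 437.31814725 -193.36505883   69.70829015] 0.41979679935848035 [ 0.44777743 -0.84129023 -0.43171878]
```

View pics/g2.png

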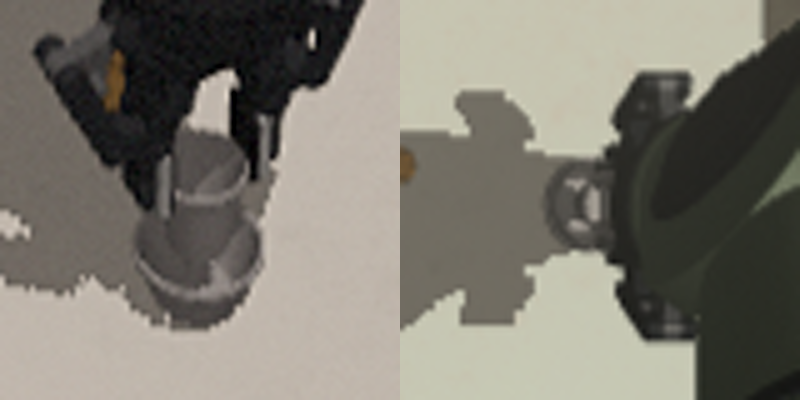

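The tall crucible has lifted clear and hangs upright, with the wide one still standing at tile (197,260). Next I'll carry it to the tall hole at (619,-211.5).

Request:
send_rows(
  rows=[
    [[3.4, 0, 2, -3, 0, 0, 0], [3.4, -0.4, 6, -3, 0, 0, 0], [3.4, -0.9, 10.5, -3, 0, 0, 0], [3.4, -1.4, 15, -3, 0, 0, 0], [3.4, -1.8, 18.2, -3, 0, 0, 0]],
  ],
)

```text
clock: 5.3
position: [621.3, -209.6, 98.2]
ee_rot: [2.213, 2.229, 0.001]
force: [-0.7, 0.2, -0.2]
grip_width: 0.422
```

Request:
send_rows(
  rows=[
    [[3.4, 0, 0, 2, 0, 0, 0], [3.4, 0, 0, 3, 0, 0, 0], [3.4, 0, 0, 3, 0, 0, 0], [3.4, 0, 0, 3, 0, 0, 0], [3.4, 0, 0, 3, 0, 0, 0]],
  ],
)

```text
clock: 5.8
position: [618.8, -210.3, 69.2]
ee_rot: [2.215, 2.227, 0.001]
force: [0.1, -0.3, -1.0]
grip_width: 0.423
```

```bash
python3 look.py g3 619 -211.5 35 40
```

```text
scene origin 336 249 scale 5.0
top origin 352 139 scale 5.0
5.9 [ 618.94161352 -210.21449526   69.15789142] 0.42082430359794737 [ 0.01233665  0.00716859 -0.618732  ]
```

View pics/g3.png

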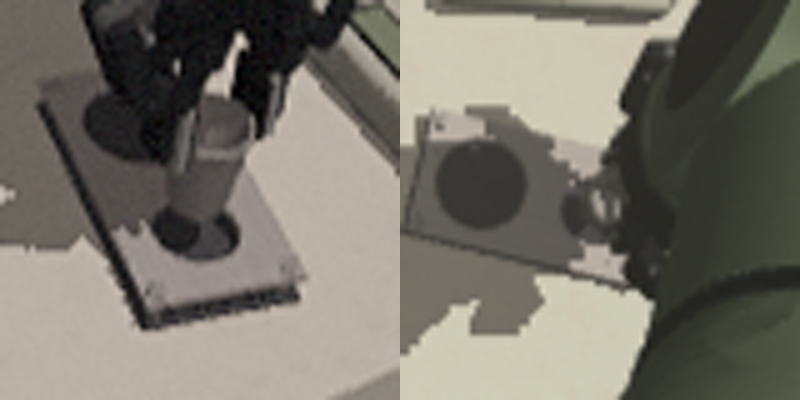

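The base hangs centred over the tall hole: base at tile (197,220), hole at (198,232). I'll lower it slowly.

Request:
send_rows(
  rows=[
    [[3.4, -0.1, 0, 1, 0, 0, 0], [3.4, -0.1, 0, 2, 0, 0, 0], [3.4, -0.1, 0, 2.6, 0, 0, 0], [3.4, -0.1, 0, 2.9, 0, 0, 0], [3.4, -0.1, 0, 2.9, 0, 0, 0]],
  ],
)

```text
clock: 6.4
position: [618.8, -211.3, 39.0]
ee_rot: [-2.215, -2.228, 0.0]
force: [-0.2, 0.2, 0.4]
grip_width: 0.42
```

Request:
send_rows(
  rows=[
    [[3.4, 0, 0, 0.05, 0, 0, 0], [3.4, 0, 0, 0.1, 0, 0, 0], [3.4, 0, 0, 0.1, 0, 0, 0], [3.4, 0, 0, 0.1, 0, 0, 0], [3.4, 0, 0, 0.1, 0, 0, 0]],
  ],
)

```text
clock: 6.9
position: [618.9, -211.3, 38.8]
ee_rot: [2.215, 2.228, 0.0]
force: [-3.4, 1.5, 11.8]
grip_width: 0.425
```

Contact at 11.8 N, so it is standing on the base plate. I'll open and retreat upward.

Request:
send_rows(
  rows=[
    [[5, 0, 0, -0.05, 0, 0, 0], [5.2, 0, 0, -0.05, 0, 0, 0], [5.2, 0, 0, -0.05, 0, 0, 0], [5.2, 0, 0, -0.05, 0, 0, 0], [5.2, 0, 0, -0.05, 0, 0, 0]],
  ],
)

```text
clock: 7.4
position: [618.7, -211.1, 38.7]
ee_rot: [-2.215, -2.228, 0.0]
force: [0.2, -0.9, 0.1]
grip_width: 0.61
```

Request:
send_rows(
  rows=[
    [[5.2, 0, 0, -1.5, 0, 0, 0], [5.2, 0, 0, -4, 0, 0, 0], [6.5, 0, 0, -7, 0, 0, 0], [7, 0.4, -4, -8, 0, 0, 0], [7, 0.9, -8.5, -8, 0, 0, 0]],
  ],
)

```text
clock: 7.9
position: [534.1, -202.9, 121.1]
ee_rot: [2.212, 2.226, 0.003]
force: [0.3, -0.2, -0.1]
grip_width: 0.818
```

Request:
send_rows(
  rows=[
    [[7, 0.5, -5, 0, 0, 0, 0], [7, 0.9, -9.7, 1, 0, 0, 0], [7, 0.9, -9.7, 3, 0, 0, 0], [7, 0.9, -9.7, 4, 0, 0, 0], [7, 0.9, -9.7, 4, 0, 0, 0]],
  ],
)

```text
clock: 8.4
position: [437.2, -194.2, 78.5]
ee_rot: [-2.214, -2.228, 0.0]
force: [-0.1, -0.3, 0.7]
grip_width: 0.824
```

```bash
python3 look.py g4 500 -200 15 80; python3 - <<'E'
from h import *
for c in("scene","top"):
    print([(np.round(x["uv"],1).tolist(),round(x["confidence"],2)) for n in("wide_crucible_mid","tall_crucible_mid") for x in spot_point(c,n)[:2]])
E
```

```text
scene origin 245 231 scale 2.5
top origin 306 142 scale 2.5
8.5 [ 437.58804475 -194.44700639   79.20363466] 0.8176539953816467 [ 0.44233031 -0.34486239  0.73613713]
[([299.8, 321.5], 0.88), ([374.9, 291.8], 0.67)]
[([382.8, 246.3], 0.56), ([393.6, 180.4], 0.57)]
```

View pics/g4.png

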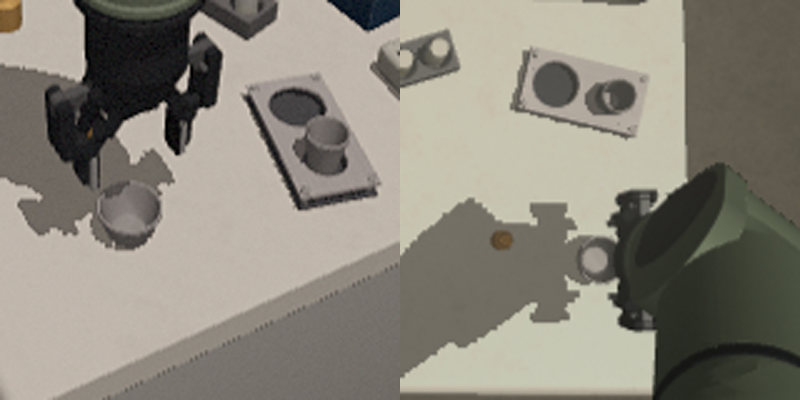

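Tall crucible stands upright in its hole at tile (327,135); the wide one is alone at tile (130,210). I'll check the wide one's position from its rim.

```bash
python3 - <<'E'
from h import *
np.set_printoptions(precision=1,suppress=True)
print(at_z("scene",(297.4-.2,313.8-.2),34), at_z("scene",(299.8,321.5),17), at_z("top",(382.8,246.3),17))
a=cv2.imread("pics/g4_scene.png")[290:340,270:330]; a=cv2.resize(a,(600,500),interpolation=cv2.INTER_CUBIC)
from m import circ
for p,c in (((437,-193.5),(0,255,0)),):
  for z,r in((0,17),(34,27)):
    q=np.array([proj("scene",w) for w in circ(p,z,r)]); cv2.polylines(a,[((q-[270,290]+.5)*10).astype(int)],True,c)
cv2.imwrite("pics/g4w.png",a)
E
```

```text
[ 436.8 -192.9   34. ] [ 438.8 -201.2   17. ] [ 433.7 -187.6   17. ]
```

View pics/g4w.png

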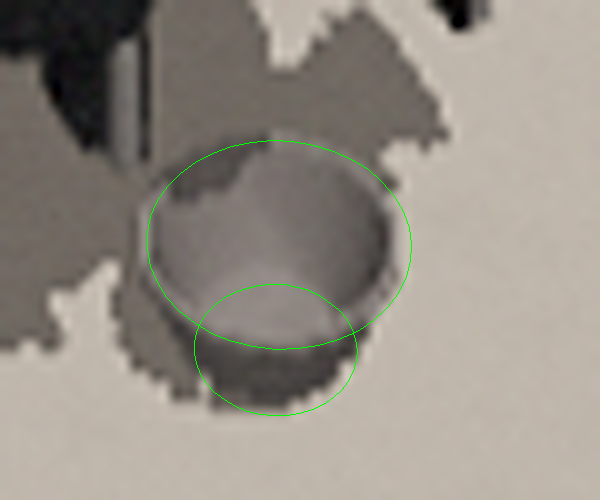

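Request:
send_rows(
  rows=[
    [[7, 0.15, -0.1, 2.5, 0, 0, 0], [7, 0.15, -0.1, 4.5, 0, 0, 0], [7, 0.15, -0.1, 6.1, 0, 0, 0], [7, 0.15, -0.1, 6.1, 0, 0, 0], [5, 0.15, -0.1, 6.1, 0, 0, 0]],
  ],
)

```text
clock: 9.2
position: [435.7, -192.9, 18.2]
ee_rot: [-2.215, -2.228, 0.0]
force: [1.7, 0.1, 0.3]
grip_width: 0.669
```

Request:
send_rows(
  rows=[
    [[5, 0, 0, 0, 0, 0, 0], [5, 0, 0, 0, 0, 0, 0], [5, 0, 0, 0, 0, 0, 0], [5, 0, 0, 0, 0, 0, 0], [5, 0, 0, 0, 0, 0, 0]],
  ],
  newtons=30,
)

```text
clock: 9.7
position: [436.0, -192.9, 18.8]
ee_rot: [2.214, 2.227, 0.001]
force: [-2.1, -0.7, 10.1]
grip_width: 0.618
```

Request:
send_rows(
  rows=[
    [[5, 0, 0, -1, 0, 0, 0], [5, 0, 0, -3, 0, 0, 0], [5, 0, 0, -6, 0, 0, 0], [5, 0, 0, -6, 0, 0, 0], [5, 0, 0, -6, 0, 0, 0]],
  ],
)

```text
clock: 10.2
position: [436.3, -192.5, 78.8]
ee_rot: [2.213, 2.227, 0.002]
force: [-0.3, 0.0, 0.3]
grip_width: 0.619
```

Request:
send_rows(
  rows=[
    [[5, 1, 3, -2, 0, 0, 0], [5, 2.5, 7.5, -2, 0, 0, 0], [5, 4, 12, -2, 0, 0, 0], [5, 4.55, 16.5, -2, 0, 0, 0], [5, 4.55, 19.8, -2, 0, 0, 0]],
  ],
)

```text
clock: 10.7
position: [635.6, -143.8, 96.8]
ee_rot: [-2.211, -2.23, -0.0]
force: [-0.6, 0.5, 0.4]
grip_width: 0.619
```

Request:
send_rows(
  rows=[
    [[5, 0, 0, 2, 0, 0, 0], [5, 0, 0, 4, 0, 0, 0], [5, 0, 0, 5, 0, 0, 0], [5, 0, 0, 5, 0, 0, 0], [5, 0, 0, 5, 0, 0, 0]],
  ],
)

```text
clock: 11.2
position: [633.4, -146.2, 48.1]
ee_rot: [2.215, 2.228, -0.0]
force: [-0.4, 0.5, -0.1]
grip_width: 0.616
```

```bash
python3 look.py g5 634 -147 35 40
```

```text
scene origin 324 227 scale 5.0
top origin 329 134 scale 5.0
11.3 [ 633.80960891 -146.17663032   48.74003727] 0.6145906548168336 [-0.04454052  0.30759631 -0.07788777]
```

View pics/g5.png

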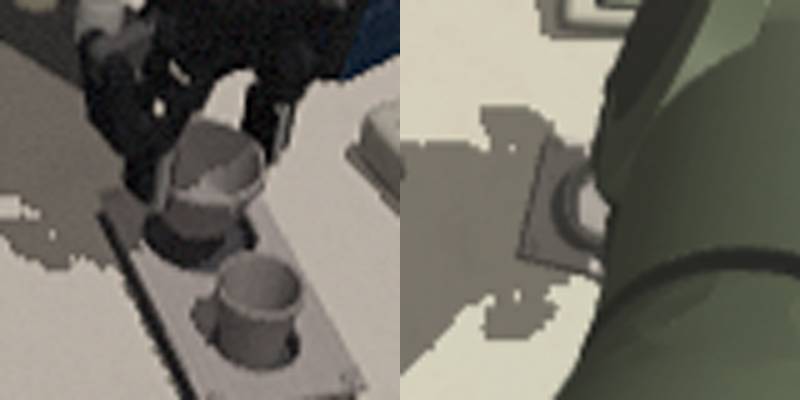

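The wide cup hangs centred over its hole and clear of the tall one. I'll lower it.

Request:
send_rows(
  rows=[
    [[5, -0.05, 0, 1, 0, 0, 0], [5, -0.05, 0, 2, 0, 0, 0], [5, -0.05, 0, 2.5, 0, 0, 0], [5, -0.05, 0, 2.55, 0, 0, 0], [5, -0.05, 0, 2.6, 0, 0, 0]],
  ],
)

```text
clock: 11.8
position: [633.2, -146.5, 21.9]
ee_rot: [-2.214, -2.228, 0.0]
force: [-6.4, 1.5, 17.6]
grip_width: 0.621
```

Request:
send_rows(
  rows=[
    [[5, 0, 0, 0.05, 0, 0, 0], [5, 0, 0, 0.05, 0, 0, 0], [5, 0, 0, 0.05, 0, 0, 0], [5, 0, 0, 0.05, 0, 0, 0], [5, 0, 0, 0.05, 0, 0, 0]],
  ],
)

```text
clock: 12.3
position: [633.2, -146.5, 21.8]
ee_rot: [-2.215, -2.228, -0.0]
force: [-6.9, 2.5, 19.1]
grip_width: 0.618
```

Contact at the expected height. I'll release it, retreat and go above the small weight.

Request:
send_rows(
  rows=[
    [[6.5, 0, 0, -0.1, 0, 0, 0], [6.9, 0, 0, -0.1, 0, 0, 0], [6.9, 0, 0, -0.1, 0, 0, 0], [6.9, 0, 0, -0.1, 0, 0, 0], [6.9, 0, 0, -0.1, 0, 0, 0]],
  ],
)

```text
clock: 12.8
position: [633.4, -146.5, 22.1]
ee_rot: [-2.215, -2.228, 0.0]
force: [0.7, -0.0, 0.4]
grip_width: 0.807
```

Request:
send_rows(
  rows=[
    [[6.9, 0, 0, -1.5, 0, 0, 0], [6.9, 0, 0, -4, 0, 0, 0], [6.9, 0, 0, -7.5, 0, 0, 0], [6, 1.5, -4, -8, 0, 0, 0], [5, 3, -8.5, -8, 0, 0, 0]],
  ],
)

```text
clock: 13.3
position: [548.5, -117.1, 104.3]
ee_rot: [2.213, 2.226, 0.003]
force: [0.8, -0.4, -0.6]
grip_width: 0.59
```

Request:
send_rows(
  rows=[
    [[5, 1.5, -4.5, 0, 0, 0, 0], [5, 3, -9, 1, 0, 0, 0], [5, 3.05, -9, 3, 0, 0, 0], [5, 3.05, -9, 4, 0, 0, 0], [5, 3.05, -9, 4, 0, 0, 0]],
  ],
)

```text
clock: 13.8
position: [458.6, -87.3, 62.0]
ee_rot: [-2.215, -2.228, 0.0]
force: [0.4, -0.1, 0.8]
grip_width: 0.584
```

```bash
python3 look.py g6 530 -120 15 80
```

```text
scene origin 238 201 scale 2.5
top origin 278 132 scale 2.5
13.9 [458.92128982 -87.5777911   62.7152589 ] 0.5867745637925161 [ 0.17954703  0.60979603 -0.28726555]
```

View pics/g6.png

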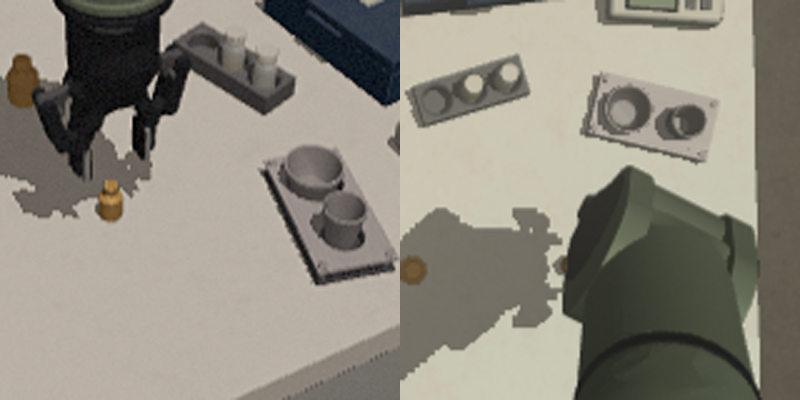

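Both crucibles stand upright in their holes, at tile (313,170) and (343,220), and the gripper is above the small weight. I'll descend and grip.

Request:
send_rows(
  rows=[
    [[5, 0.15, -0.1, 2, 0, 0, 0], [5, 0.15, -0.1, 4, 0, 0, 0], [5, 0.15, -0.1, 5.15, 0, 0, 0], [5, 0.15, -0.1, 5.15, 0, 0, 0], [1.8, 0.15, -0.1, 5.15, 0, 0, 0]],
  ],
  newtons=40,
)

```text
clock: 14.4
position: [457.4, -85.9, 11.3]
ee_rot: [2.215, 2.227, 0.0]
force: [-0.3, -0.7, 1.2]
grip_width: 0.431
```

Request:
send_rows(
  rows=[
    [[1.8, 0, 0, 0, 0, 0, 0], [1.8, 0, 0, 0, 0, 0, 0], [1.8, 0, 0, 0, 0, 0, 0], [1.8, 0, 0, 0, 0, 0, 0], [1.8, 0, 0, 0, 0, 0, 0]],
  ],
)

```text
clock: 14.9
position: [457.6, -85.7, 11.7]
ee_rot: [2.214, 2.227, 0.001]
force: [-0.7, -0.0, 7.2]
grip_width: 0.228
```

Request:
send_rows(
  rows=[
    [[1.8, 0, 0, -1, 0, 0, 0], [1.8, 0, 0, -3, 0, 0, 0], [1.8, 0, 0, -6, 0, 0, 0], [1.8, 0, 0, -9, 0, 0, 0], [1.8, 0, 0, -9, 0, 0, 0]],
  ],
)

```text
clock: 15.4
position: [458.6, -85.7, 104.6]
ee_rot: [2.212, 2.225, 0.006]
force: [-0.4, 0.7, -2.1]
grip_width: 0.232
```

Request:
send_rows(
  rows=[
    [[1.8, 3, 1, 0, 0, 0, 0], [1.8, 7, 2.6, 0, 0, 0, 0], [1.8, 11.5, 4.4, 0, 0, 0, 0], [1.8, 16, 6.2, 0, 0, 0, 0], [1.8, 20.5, 8, 0, 0, 0, 0]],
  ],
)

```text
clock: 15.9
position: [536.0, 122.1, 101.3]
ee_rot: [-2.215, -2.228, -0.0]
force: [0.3, -0.2, -0.8]
grip_width: 0.232
```

Request:
send_rows(
  rows=[
    [[1.8, 4.5, 1.8, 0, 0, 0, 0], [1.8, 9, 3.6, 0, 0, 0, 0], [1.8, 13.5, 5.4, 0, 0, 0, 0], [1.8, 17, 6.8, 0, 0, 0, 0], [1.8, 18.2, 7.15, 0, 0, 0, 0]],
  ],
)

```text
clock: 16.4
position: [606.1, 307.0, 100.6]
ee_rot: [-2.21, -2.232, -0.001]
force: [-1.3, 0.6, -1.5]
grip_width: 0.231
```

Request:
send_rows(
  rows=[
    [[1.8, 0, 0, 2, 0, 0, 0], [1.8, 0, 0, 4, 0, 0, 0], [1.8, 0, 0, 6, 0, 0, 0], [1.8, 0, 0, 6, 0, 0, 0], [1.8, 0, 0, 6, 0, 0, 0]],
  ],
)

```text
clock: 16.9
position: [606.2, 301.9, 41.4]
ee_rot: [2.215, 2.227, -0.001]
force: [0.9, -0.4, -0.8]
grip_width: 0.232
```

```bash
python3 look.py g7 609 301 35 35
```

```text
scene origin 233 137 scale 5.714285714285714
top origin 173 147 scale 5.714285714285714
17.0 [606.79159856 302.31940235  42.1626742 ] 0.22826310789764162 [-0.07049711 -0.0419951   0.22900307]
```

View pics/g7.png

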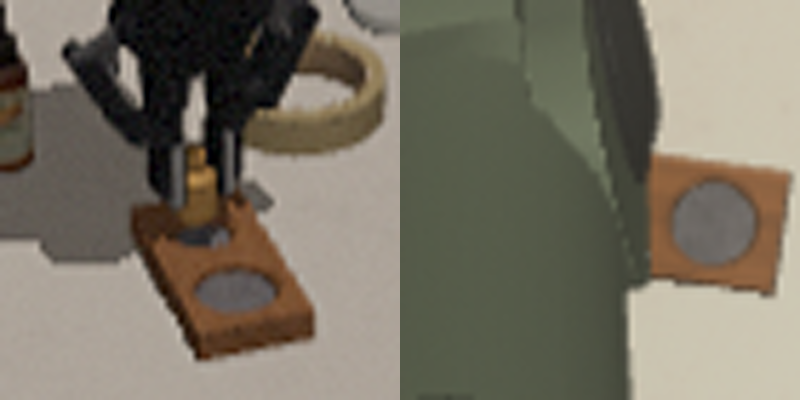

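The small weight hangs over its well, a touch toward -x. I'll correct that and lower it.

Request:
send_rows(
  rows=[
    [[1.8, -0.05, 0.25, 0.2, 0, 0, 0], [1.8, -0.05, 0.25, 1, 0, 0, 0], [1.8, -0.05, 0.25, 1.6, 0, 0, 0], [1.8, -0.05, 0.25, 1.9, 0, 0, 0], [1.8, -0.05, 0.25, 2, 0, 0, 0]],
  ],
)

```text
clock: 17.5
position: [608.5, 301.8, 21.6]
ee_rot: [-2.214, -2.227, 0.001]
force: [-12.5, -3.6, 31.9]
grip_width: 0.228
```

Request:
send_rows(
  rows=[
    [[1.8, 0, 0, 0.05, 0, 0, 0], [1.8, 0, 0, 0.1, 0, 0, 0], [1.8, 0, 0, 0.1, 0, 0, 0], [1.8, 0, 0, 0.1, 0, 0, 0], [1.8, 0, 0, 0.1, 0, 0, 0]],
  ],
)

```text
clock: 18.0
position: [608.6, 301.8, 21.5]
ee_rot: [-2.214, -2.227, -0.0]
force: [-13.5, -4.7, 34.4]
grip_width: 0.234
```

Contact at the expected 21.5 mm. I'll release it and go to the large weight.

Request:
send_rows(
  rows=[
    [[1.8, 0, 0, -0.15, 0, 0, 0], [3.5, 0, 0, -0.15, 0, 0, 0], [4, 0, 0, -0.15, 0, 0, 0], [4, 0, 0, -0.15, 0, 0, 0], [4, 0, 0, -0.15, 0, 0, 0]],
  ],
)

```text
clock: 18.5
position: [608.7, 301.8, 21.0]
ee_rot: [2.215, 2.228, -0.0]
force: [0.4, 0.0, 0.0]
grip_width: 0.467
```

Request:
send_rows(
  rows=[
    [[4, 0, 0, -1.5, 0, 0, 0], [4, 0, 0, -4, 0, 0, 0], [4, 0, 0, -8, 0, 0, 0], [5, -3.5, -2.7, -8, 0, 0, 0], [6, -7, -5.4, -8, 0, 0, 0]],
  ],
)

```text
clock: 19.0
position: [555.1, 231.3, 103.1]
ee_rot: [2.213, 2.229, 0.004]
force: [1.8, -1.1, -1.0]
grip_width: 0.699
```

Request:
send_rows(
  rows=[
    [[6, -3.7, -2.7, 0, 0, 0, 0], [6, -7.4, -5.4, 0, 0, 0, 0], [6, -11, -8.1, 0, 0, 0, 0], [6, -13.7, -10.4, 1, 0, 0, 0], [6, -13.7, -10.4, 2, 0, 0, 0]],
  ],
)

```text
clock: 19.5
position: [449.8, 90.7, 82.4]
ee_rot: [-2.219, -2.223, 0.0]
force: [0.2, 0.6, 0.7]
grip_width: 0.702
```

```bash
python3 look.py g8 520 200 15 75
```

```text
scene origin 180 130 scale 2.6666666666666665
top origin 170 139 scale 2.6666666666666665
19.6 [451.95450574  93.67502504  81.48278585] 0.7003370441513165 [ 0.15317201  0.5839483  -0.13889502]
```

View pics/g8.png

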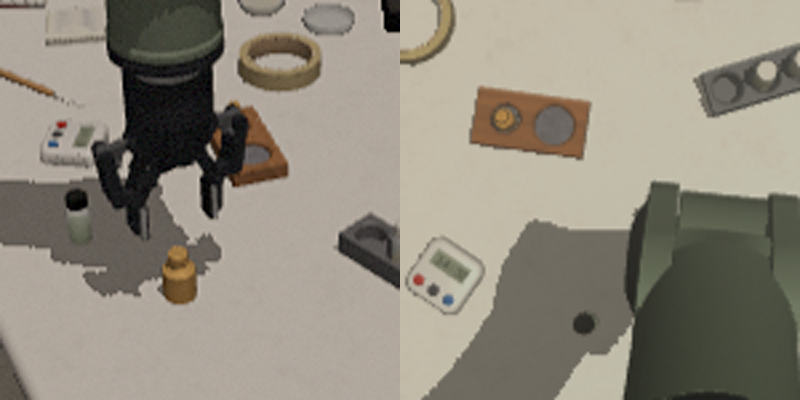

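The small weight sits in its well, at top tile (504,117). I'll descend on the large weight.

Request:
send_rows(
  rows=[
    [[6, 0.1, -0.1, 2.5, 0, 0, 0], [6, 0.1, -0.1, 5, 0, 0, 0], [6, 0.1, -0.1, 6.75, 0, 0, 0], [6, 0.1, -0.1, 6.75, 0, 0, 0], [2.8, 0.1, -0.1, 6.75, 0, 0, 0]],
  ],
  newtons=50,
)

```text
clock: 20.1
position: [451.6, 95.3, 14.4]
ee_rot: [2.214, 2.228, 0.001]
force: [0.5, -0.3, 0.1]
grip_width: 0.546
```

Request:
send_rows(
  rows=[
    [[2.8, 0, 0, 0, 0, 0, 0], [2.8, 0, 0, 0, 0, 0, 0], [2.8, 0, 0, 0, 0, 0, 0], [2.8, 0, 0, 0, 0, 0, 0], [2.8, 0, 0, 0, 0, 0, 0]],
  ],
)

```text
clock: 20.6
position: [451.7, 95.3, 15.1]
ee_rot: [2.214, 2.228, 0.003]
force: [-1.4, -0.9, 9.7]
grip_width: 0.354
```

Request:
send_rows(
  rows=[
    [[2.8, 0, 0, -1, 0, 0, 0], [2.8, 0, 0, -3, 0, 0, 0], [2.8, 0, 0, -6, 0, 0, 0], [2.8, 0, 0, -8, 0, 0, 0], [2.8, 0, 0, -8, 0, 0, 0]],
  ],
)

```text
clock: 21.1
position: [452.2, 95.5, 96.8]
ee_rot: [2.214, 2.227, 0.007]
force: [-0.7, -0.3, -2.6]
grip_width: 0.347
```

Request:
send_rows(
  rows=[
    [[2.8, 2.5, 2.5, 0, 0, 0, 0], [2.8, 5.8, 5.6, 0, 0, 0, 0], [2.8, 9.2, 8.9, 0, 0, 0, 0], [2.8, 12.5, 12.1, 0, 0, 0, 0], [2.8, 15.5, 15.05, 0, 0, 0, 0]],
  ],
)

```text
clock: 21.6
position: [601.3, 252.9, 93.6]
ee_rot: [-2.213, -2.229, 0.0]
force: [-0.6, -0.4, -1.1]
grip_width: 0.35
```

Request:
send_rows(
  rows=[
    [[2.8, 0, 0, 2, 0, 0, 0], [2.8, 0, 0, 4, 0, 0, 0], [2.8, 0, 0, 5, 0, 0, 0], [2.8, 0, 0, 5, 0, 0, 0], [2.8, 0, 0, 5, 0, 0, 0]],
  ],
)

```text
clock: 22.1
position: [600.7, 250.7, 44.4]
ee_rot: [2.215, 2.228, 0.0]
force: [-0.4, -0.7, -1.8]
grip_width: 0.347
```

```bash
python3 look.py g9 602 250 35 35
```

```text
scene origin 238 147 scale 5.714285714285714
top origin 191 150 scale 5.714285714285714
22.2 [600.99493647 250.92721161  44.88396236] 0.3503608482858917 [-0.03393332  0.59098777 -2.40475109]
```

View pics/g9.png

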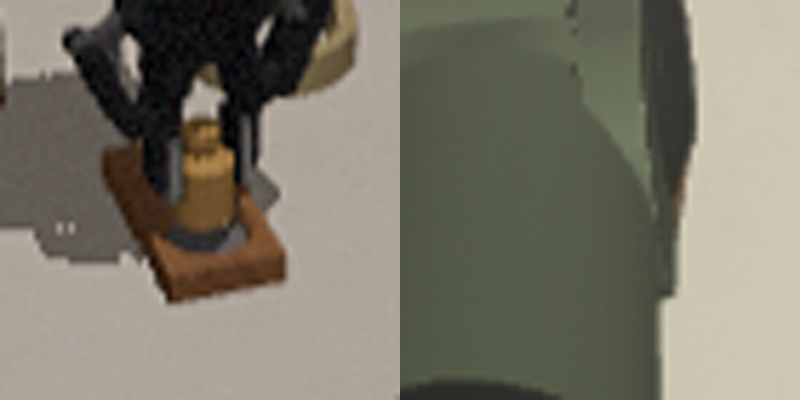

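The large weight is centred over its well. I'll nudge it 1 mm in +x and lower it until it touches, at a TCP height of about 24.8.

Request:
send_rows(
  rows=[
    [[2.8, 0, 0.12, 0.6, 0, 0, 0], [2.8, 0, 0.12, 1.2, 0, 0, 0], [2.8, 0, 0.12, 1.7, 0, 0, 0], [2.8, 0, 0.12, 1.85, 0, 0, 0], [2.8, 0, 0.12, 1.9, 0, 0, 0]],
  ],
)

```text
clock: 22.7
position: [601.5, 250.7, 25.1]
ee_rot: [-2.214, -2.228, 0.001]
force: [-7.2, -1.7, 18.4]
grip_width: 0.347
```

Request:
send_rows(
  rows=[
    [[2.8, 0, 0, 0.05, 0, 0, 0], [2.8, 0, 0, 0.1, 0, 0, 0], [2.8, 0, 0, 0.1, 0, 0, 0], [2.8, 0, 0, 0.1, 0, 0, 0], [2.8, 0, 0, 0.1, 0, 0, 0]],
  ],
)

```text
clock: 23.2
position: [601.5, 250.8, 25.1]
ee_rot: [-2.214, -2.227, 0.0]
force: [-11.2, -3.0, 26.3]
grip_width: 0.35
```

Request:
send_rows(
  rows=[
    [[2.8, 0, 0, -0.15, 0, 0, 0], [4.5, 0, 0, -0.15, 0, 0, 0], [5, 0, 0, -0.15, 0, 0, 0], [5, 0, 0, -0.15, 0, 0, 0], [5, 0, 0, -0.15, 0, 0, 0]],
  ],
)

```text
clock: 23.7
position: [601.7, 250.8, 25.1]
ee_rot: [2.215, 2.228, -0.0]
force: [0.2, -0.3, -0.2]
grip_width: 0.582
```

Request:
send_rows(
  rows=[
    [[5, 0, 0, -2, 0, 0, 0], [5, 0, 0, -5, 0, 0, 0], [5, 0, 0, -8.5, 0, 0, 0], [5, -0.7, -4, -8.5, 0, 0, 0], [5, -1.4, -8.5, -8.5, 0, 0, 0]],
  ],
)

```text
clock: 24.2
position: [516.8, 236.0, 110.9]
ee_rot: [2.215, 2.227, 0.003]
force: [0.0, 1.4, -2.0]
grip_width: 0.583
```

Request:
send_rows(
  rows=[
    [[5, -0.8, -4.5, 0, 0, 0, 0], [5, -1.6, -9, 0, 0, 0, 0], [5, -2.2, -12.2, 0, 0, 0, 0], [5, -2.2, -12.2, 1, 0, 0, 0], [5, -2.2, -12.2, 2, 0, 0, 0]],
  ],
)

```text
clock: 24.7
position: [395.2, 214.2, 90.3]
ee_rot: [-2.214, -2.229, -0.002]
force: [0.7, 0.2, 0.2]
grip_width: 0.588
```

```bash
python3 look.py g10 450 240 30 60
```

```text
scene origin 165 140 scale 3.3333333333333335
top origin 170 179 scale 3.3333333333333335
24.8 [395.4069366  213.50265356  89.23082798] 0.5843644913899635 [ 0.02715369  0.09559723 -0.01111814]
```

View pics/g10.png

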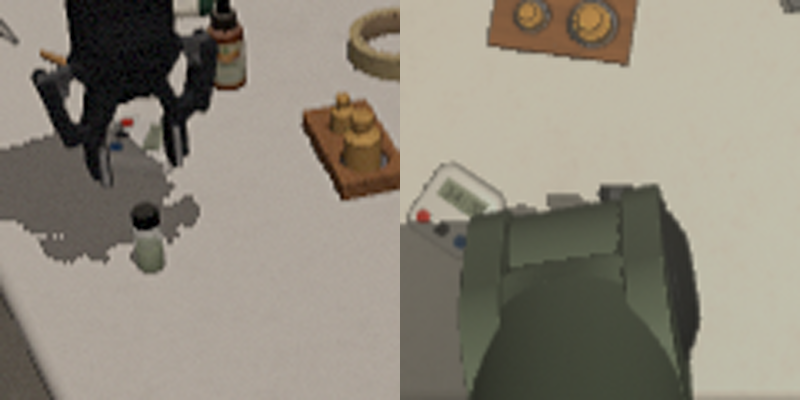

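Both weights stand in their wells, at tile (343,115) and (362,140), and the gripper is above the vial. I'll descend and grip.

Request:
send_rows(
  rows=[
    [[5, 0.12, -0.05, 2.5, 0, 0, 0], [5, 0.12, -0.05, 5, 0, 0, 0], [5, 0.12, -0.05, 6.45, 0, 0, 0], [5, 0.12, -0.05, 6.45, 0, 0, 0], [1.8, 0.12, -0.05, 6.45, 0, 0, 0]],
  ],
  newtons=25,
)

```text
clock: 25.3
position: [395.1, 214.4, 25.9]
ee_rot: [2.216, 2.227, -0.001]
force: [-1.3, -0.2, 0.6]
grip_width: 0.437
```

Request:
send_rows(
  rows=[
    [[1.8, 0, 0, 0, 0, 0, 0], [1.8, 0, 0, 0, 0, 0, 0], [1.8, 0, 0, 0, 0, 0, 0], [1.8, 0, 0, 0, 0, 0, 0], [1.8, 0, 0, 0, 0, 0, 0]],
  ],
)

```text
clock: 25.8
position: [395.0, 215.1, 26.4]
ee_rot: [2.215, 2.228, 0.002]
force: [1.0, -0.9, 9.3]
grip_width: 0.256
```

Request:
send_rows(
  rows=[
    [[1.8, 0, 0, -1, 0, 0, 0], [1.8, 0, 0, -3, 0, 0, 0], [1.8, 0, 0, -6, 0, 0, 0], [1.8, 0, 0, -9, 0, 0, 0], [1.8, 0, 0, -9, 0, 0, 0]],
  ],
)

```text
clock: 26.3
position: [395.4, 215.6, 119.1]
ee_rot: [2.215, 2.228, 0.007]
force: [-0.4, 0.3, -0.4]
grip_width: 0.25
```

Request:
send_rows(
  rows=[
    [[1.8, -1.5, 2.5, 0, 0, 0, 0], [1.8, -3.8, 6.4, 0, 0, 0, 0], [1.8, -6.2, 10.4, 0, 0, 0, 0], [1.8, -8.6, 14.4, 0, 0, 0, 0], [1.8, -11, 18.4, 0, 0, 0, 0]],
  ],
)

```text
clock: 26.8
position: [580.2, 104.8, 115.9]
ee_rot: [-2.214, -2.228, 0.001]
force: [0.3, 1.7, 0.0]
grip_width: 0.252
```

Request:
send_rows(
  rows=[
    [[1.8, -2.2, 3.8, 0, 0, 0, 0], [1.8, -3.7, 6.2, 1, 0, 0, 0], [1.8, -3.7, 6.2, 3, 0, 0, 0], [1.8, -3.7, 6.2, 5, 0, 0, 0], [1.8, -3.7, 6.2, 5, 0, 0, 0]],
  ],
)

```text
clock: 27.3
position: [639.6, 69.1, 63.4]
ee_rot: [-2.213, -2.226, 0.006]
force: [-0.3, 0.3, -0.4]
grip_width: 0.254
```

```bash
cat > bore.py <<'E'
from m import *
# refine bore: best dark/edge match of the 18.5/15.5 mm circles is weak; fit the threshold blob instead
for t in (85,90,95,100,105,110):
    try:
        c,a=blob("top",(292,172),9,lambda q:(q.max(2)>t)); print("top",t,c,a,at_z("top",c,24),"exp",sil("top",(641.5,68.3),[(24,15.5)]))
    except ValueError: pass
E
python3 bore.py; python3 look.py g11 641 68 45 35
```

```text
top 85 [290.6 171.7] 240.0 [642.4  72.   24. ] exp (array([292., 172.]), 93.54440904903412)
top 90 [290.9 170.7] 188.203125 [645.4  71.3  24. ] exp (array([292., 172.]), 93.54440904903412)
top 95 [291.  172.4] 52.671875 [640.5  70.9  24. ] exp (array([292., 172.]), 93.54440904903412)
top 100 [291.2 172.4] 43.40625 [640.4  70.4  24. ] exp (array([292., 172.]), 93.54440904903412)
top 105 [287.5 164. ] 32.5625 [664.5  81.   24. ] exp (array([292., 172.]), 93.54440904903412)
top 110 [287.1 163.9] 29.03125 [664.6  82.1  24. ] exp (array([292., 172.]), 93.54440904903412)
scene origin 283 176 scale 5.714285714285714
top origin 257 136 scale 5.714285714285714
27.4 [641.07919754  69.23822828  66.14761951] 0.2479502129622737 [-0.1467465   0.0549024   0.22134737]
```

Request:
send_rows(
  rows=[
    [[1.8, 0, 0, 0.8, 0, 0, 0], [1.8, 0, 0, 1.4, 0, 0, 0], [1.8, 0, 0, 1.9, 0, 0, 0], [1.8, 0, 0, 2.3, 0, 0, 0], [1.8, 0, 0, 2.4, 0, 0, 0]],
  ],
)

```text
clock: 27.9
position: [641.1, 69.2, 41.3]
ee_rot: [-2.215, -2.228, 0.001]
force: [-0.3, -0.6, -0.4]
grip_width: 0.252
```

Request:
send_rows(
  rows=[
    [[1.8, 0, 0, 0.3, 0, 0, 0], [1.8, 0, 0, 0.6, 0, 0, 0], [1.8, 0, 0, 0.9, 0, 0, 0], [1.8, 0, 0, 1.1, 0, 0, 0], [1.8, 0, 0, 1.1, 0, 0, 0]],
  ],
)

```text
clock: 28.4
position: [641.4, 69.2, 30.7]
ee_rot: [2.215, 2.228, -0.0]
force: [0.2, 0.5, -0.3]
grip_width: 0.251
```

No side force, and it is nearly at the floor (expected near 30.2). The last millimetre, then release.

Request:
send_rows(
  rows=[
    [[1.8, 0, 0, 0.05, 0, 0, 0], [1.8, 0, 0, 0.1, 0, 0, 0], [1.8, 0, 0, 0.1, 0, 0, 0], [1.8, 0, 0, 0.1, 0, 0, 0], [1.8, 0, 0, 0.1, 0, 0, 0]],
  ],
)

```text
clock: 28.9
position: [641.6, 69.2, 30.4]
ee_rot: [2.215, 2.228, 0.001]
force: [-2.1, 0.3, 9.1]
grip_width: 0.247
```

Request:
send_rows(
  rows=[
    [[1.8, 0, 0, -0.05, 0, 0, 0], [3.5, 0, 0, -0.05, 0, 0, 0], [4, 0, 0, -0.05, 0, 0, 0], [4, 0, 0, -0.05, 0, 0, 0], [4, 0, 0, -0.05, 0, 0, 0]],
  ],
)

```text
clock: 29.4
position: [641.2, 69.3, 30.2]
ee_rot: [-2.215, -2.228, 0.0]
force: [0.1, -0.1, -0.6]
grip_width: 0.466
```

Request:
send_rows(
  rows=[
    [[4, 0, 0, -1.5, 0, 0, 0], [4, 0, 0, -3.5, 0, 0, 0], [4, 0, 0, -6, 0, 0, 0], [4, 0, 0, -9.5, 0, 0, 0], [4, 0, 0, -13, 0, 0, 0]],
  ],
)

```text
clock: 29.9
position: [641.1, 69.0, 162.6]
ee_rot: [2.215, 2.228, 0.0]
force: [0.5, -0.5, 0.3]
grip_width: 0.472
```

Request:
send_rows(
  rows=[
    [[4, 0, -4, -2, 0, 0, 0], [4, 0, -8, -3, 0, 0, 0], [4, 0, -12, -3, 0, 0, 0], [4, 0, -16, -3, 0, 0, 0], [4, 0, -16, -3, 0, 0, 0]],
  ],
)

```text
clock: 30.4
position: [477.1, 68.2, 191.2]
ee_rot: [-2.213, -2.226, 0.0]
force: [1.5, -0.1, -0.0]
grip_width: 0.47
```

```bash
python3 - <<'E'
from h import *
a=optics.read_camera("scene");b=optics.read_camera("top")
A=cv2.resize(a[120:350,170:420],(400,368),interpolation=cv2.INTER_CUBIC)
B=cv2.resize(b[110:310,150:420],(400,296),interpolation=cv2.INTER_CUBIC)
M=np.zeros((600,800,3),np.uint8);M[:368,:400]=A;M[:296,400:]=B
for i,(c,im,p,r) in enumerate([("scene",a,(641,68,40),18),("scene",a,(605,275,30),18),("scene",a,(626,-180,30),25),("top",b,(641,68,40),20)]):
    u=proj(c,p);x,y=int(u[0])-r,int(u[1])-r;t=cv2.resize(im[y:y+2*r,x:x+2*r],(200,200),interpolation=cv2.INTER_CUBIC);M[400:,i*200:i*200+200]=t
cv2.imwrite("pics/final.png",M); s=monitor.get_obs(); print(s["clock"],s["position"],s["grip_width"])
E
```

```text
30.5 [481.3749233   68.65766347 191.49206271] 0.4636087516013126
```

View pics/final.png

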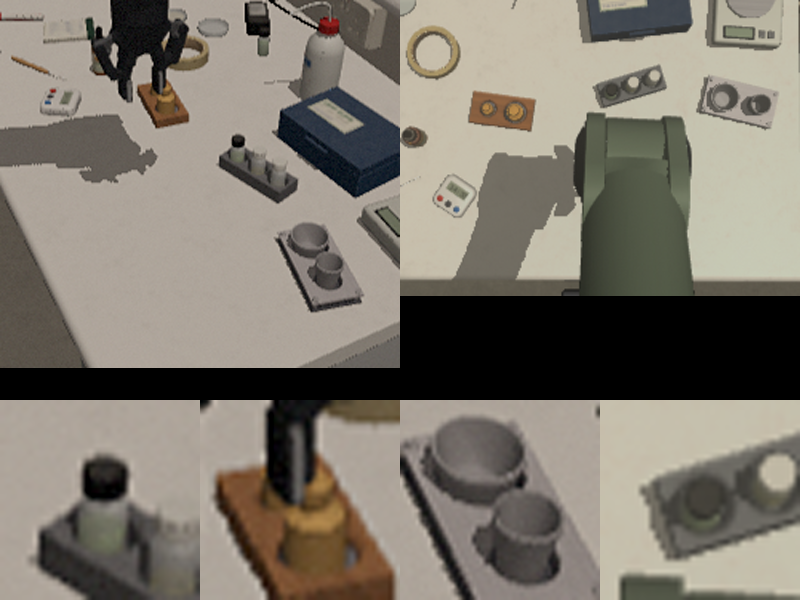

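The final picture shows everything in place. The vial is upright in the bore at (238,145), both weights are in the block at (163,100), and both crucibles are in the stand at (308,240) and (328,268). The timer and dropper have not moved, and the arm is clear.

```bash
python3 -c "
from plant import order; print(order.close_job())"
```

```text
the job is handed in; nothing more can be done
None
```

The kit is put away and I handed the job in at about 30.5 s of the 131 s allowed. I lifted the tall crucible out of the wide one and stood it in its hole. The wide crucible, small weight, large weight and vial followed, in that order.

**Last checks:**
- **Seating:** each piece touched down within about 1 mm of the expected height. The touch-down force on the wrist was 9 to 34 N vertically; the highest, on the small weight, was about 37 N with its sideways part.
- **Final pictures:** all five pieces stand upright in their own places. The timer and dropper bottle look unmoved, and the arm is clear of everything. The arm partly hid the small weight in the last side view, but the top view and an earlier one showed it in its well.

**Disagreements:**
- **Camera views:** they differed by 2 to 5 mm in y on the two weights and the vial, so I used the combined fit.
- **Network points:** those for the wide crucible were up to about 8 mm off, so I went by its rim instead.
- **Gripper opening:** it read about 1 to 3 mm under the true diameters throughout.

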